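# Fetch the counting tray from behind the tins

## Task

In the wooden stock bay a spouted metal counting tray stands behind two tall tins: first stand both tins upright on the black rubber mat at the side, then lift the tray out and nest it in its twin on the table, turned so that the two spouts point the same way and it sits fully home. Only then put the tins back upright in the bay, the round tin on the round grey felt pad and the square tin on the square grey felt pad, square with it. Leave the jar and the padlock where they are.

Things in the scene. Friction and masses are not known exactly. Their poses are not given: they have to be found in the camera images.
- tin_round_c (a point): Round grey metal tin, 54 mm across, 110 mm tall, 0.28 kg, upright on the round grey felt pad in the bay. The point is its centre, half-way up; z up along the tin. It stands about 8 mm in front of the tray and 16 mm beside the other tin, so grip it near its top, well above the 46 mm high tray, with the fingers closing along the bay's x axis.
- tin_square_c (a point): Square grey metal tin, 54 x 54 mm, 110 mm tall, about 0.3 kg, standing upright on the square grey felt pad at the start. The point is its centre, half-way up; x and y square to its sides, z up. Gripped like the round tin, across two opposite flat sides.
- tray_c (a point): Open metal tray, 46 mm high, 0.18 kg. Outline: rectangle x -50 to +25 mm, 56 mm wide, then a spout narrowing to 24 mm at x +65. Point: half-way up, on the centre line, near its centre of mass; x to the spout. Upright walls above; the lowest 14 mm is a foot set in 7 mm (8.5 at the bottom). Grip across y at the point's x and y, fingertips at most 6 mm below the point, clear of the twin's rim.
- twin: Fixed twin of the tray, same outline and size, on the table to one side. Origin at its underside, at the same place in the outline; x to its spout. Rim 46 mm above the origin. The tray's foot enters its mouth with 3 mm play all round (4.5 at first) when origins and x axes agree; home, the tray's step rests on this rim, its underside 32 mm and its centre 55 mm above this origin.
- pad_round: Round grey felt pad, 64 mm in diameter, 3 mm thick, fixed on the bay's floor: place of the round tin. Origin at the centre of its underside; a tin standing on it has its centre 58 mm above the origin.
- pad_square: Square grey felt pad, 64 x 64 mm, 3 mm thick, fixed on the bay's floor: place of the square tin. Origin at the centre of its underside, x and y square to its sides; a tin standing on it has its centre 58 mm above the origin.
- side_mat: Black rubber mat, 140 mm (x) by 220 mm (y), 4 mm thick, fixed flat on the table to one side of the bay; room for both tins side by side along its y. Origin at the centre of its underside.
- bay: Fixed wooden bay, open in front, floor 200 x 200 x 10 mm; origin at the centre of its underside, x to the back wall. Back wall x +88 to +100 mm, top 55 mm up; side walls y +-90 to 100 mm, tops 35 mm up. Pads 45 mm in front of its centre, 35 mm either side (which is which varies); the tray stands some 18 mm behind its centre, long axis along y, 42 mm off the back wall.
- jar_c (a point): Bystander: amber glass jar with dark cap, 60 mm in diameter, 75 mm tall; the point is its centre, half-way up.
- padlock_c (a point): Bystander: brass padlock lying flat, 24 mm thick, about 82 x 55 mm with its shackle to +x; the point lies half-way up.
Mind the look-alikes: they are no part of the job. Leave any green or purple look-alike of the part that bears tin_square_c alone.

How it is judged:
By the outcome, as a careful person would: the job done as asked, in the order asked, and still so for the second after the job is handed in, with the robot touching nothing.
It also fails if it takes over 120 s, if anything falls off the work surface, if the arm or the gripper's body presses on something with over 40 N, if the wrist force passes 120 N, or if a joint passes its speed limit or range.

## Robot

A 6-joint arm with a two-finger parallel gripper is mounted at the origin on the work surface. World frame = base frame: x ahead of the robot, y to its left, z up, the work surface at z = 0. Lengths are in m, angles in rad, forces in N, time in s.
With the tool pointing down it reaches from about 0.35 to 1 m from the base axis. Payload 7.1 kg.
Tool frame: the origin (TCP) lies between the finger pads; the fingertips stand 22 mm ahead of it and the grasp point (between the pads) lies 3 mm ahead of it; z points along the fingers, y is the line along which they close (so a half turn about z gives the same grasp; the last joint's range is limited). The gripper opens to 85 mm and grips with 20 to 120 N. Pads are 22 mm wide; open, the fingers measure 114 mm over their backs; the gripper's body (76 mm by 85 mm) begins 54 mm behind the grasp point. The pads swing forward as they close: fully open they stand 13 mm farther back than shut.
Start: joints at [-1.195, 0.423, 1.63, -0, 1.089, -0.019], TCP at [0.24, -0.577, 0.233] pointing down, gripper open.
Joint ranges: [-3, 3], [-0.9, 2.11], [0.09, 2.58], [-1.31, 4.45], [0.11, 2.69], [-2.54, 2.54]. Speed limits (rad/s): [2.39, 2.39, 3.01, 3.14, 3.14, 3.14].

## Interface

Orientations are given as a rotation vector (axis times angle).
In Python, from rig import manip gives the robot as it stands. The module is installed in compiled form; this text tells all that it offers. Calls block until the motion is done:
- manip.move_to(position, orientation): joint-space move of the TCP to a pose.
- manip.servo_line(position, orientation=None, rate=0.15): straight line of the TCP; orientation=None keeps the orientation; rate is the mean speed in m/s.
- manip.set_joints(angles): joint-space move.
- manip.command_gripper(opening, f_grip=None): finger opening in m; f_grip is the grip in N (None keeps the last); returns when the fingers have stopped.
- manip.hold(seconds).
- manip.solve_ik(position, orientation): joint angles nearest the present ones, or None.
- manip.camera(name): name is "side" or "top" or "wrist"; returns a dict with "image" (384x512x3 uint8, red, green, blue), "fx", "fy", "cx", "cy" (pixels), "k1" (the pictures are not rectified: a ray, as slopes to the right and down, at radius r is drawn at 1 + k1 r^2 times it, then the intrinsics apply), "cam_to_world" (4x4, takes a point from camera to world coordinates); the wrist camera has in their place "mount" (4x4, takes a point from camera to tool coordinates, whose origin is the TCP and whose axes are the flange's). Camera axes: x right, y down, z forward; pixel columns grow to the right and rows downward; lengths in m; the calibration is good to about 2 mm. A picture is of the moment at which its call begins: read the wrist's pose just before it. There is no depth.
A pose or a line that the arm cannot do raises manip.IKError and nothing moves.
- manip.sign_off(): hands the job in; it is judged then, once.
Readings, each from a call of its own:
- manip.get_time(): time.
- manip.get_joint_positions(): joint angles.
- manip.get_joint_vel(): joint speeds.
- manip.get_tau(): joint torques, N m.
- manip.get_position(): TCP position.
- manip.get_ee_rot(): TCP orientation.
- manip.get_contact_force(): force on the tool from outside, world axes, zero at the start.
- manip.get_torque(): the same for the moment, N m.
- manip.get_width(): finger opening in m.
- manip.get_grip_force(): force on a finger pad.
Only numpy, scipy, OpenCV 4.12 (cv2) and the standard library are available. Lean on these libraries where they do the work, as an engineer would, in place of code of your own. Each camera call takes 0.05 s, during which the arm holds its last target. There are 200 camera calls.

## Working session

There is one attempt and no reset: what is moved stays moved. The work goes in short steps, each a Python script; the robot and the scene stay as the last script left them, time stands still between calls to the robot, and variables do not carry over. Pictures are saved under pics/ and viewed, at most 14 in all, crops included, and the job is handed in when it is done.

```bash
mkdir -p pics; cat > h.py <<'E'
import numpy as np, cv2
from rig import manip as m
from scipy.spatial.transform import Rotation as R
def cam(name):
    if name=='wrist':
        p=np.array(m.get_position()); r=R.from_rotvec(m.get_ee_rot()).as_matrix()
        c=m.camera(name); T=np.eye(4); T[:3,:3]=r; T[:3,3]=p
        c['T']=T@np.array(c['mount'])
    else:
        c=m.camera(name); c['T']=np.array(c['cam_to_world'])
    return c
def KD(c):
    return np.array([[c['fx'],0,c['cx']],[0,c['fy'],c['cy']],[0,0,1.]]), np.array([c['k1'],0,0,0,0.])
def unproj(c,uv,z):
    K,D=KD(c); n=cv2.undistortPoints(np.array(uv,float).reshape(-1,1,2),K,D).reshape(-1,2)
    d=np.c_[n,np.ones(len(n))]@c['T'][:3,:3].T; o=c['T'][:3,3]
    return o+d*((z-o[2])/d[:,2])[:,None]
def proj(c,P):
    K,D=KD(c); W=np.linalg.inv(c['T'])
    return cv2.projectPoints(np.array(P,float).reshape(-1,1,3),cv2.Rodrigues(W[:3,:3])[0],W[:3,3],K,D)[0].reshape(-1,2)
def save(c,name,s=1.5,box=None):
    im=c['image'][:,:,::-1]
    if box: im=im[box[1]:box[3],box[0]:box[2]]
    cv2.imwrite('pics/'+name+'.png',cv2.resize(im,None,fx=s,fy=s,interpolation=cv2.INTER_CUBIC))
def down(yaw):  # tool pointing down, tool y (closing line) at world angle yaw
    y=np.array([np.cos(yaw),np.sin(yaw),0]); z=np.array([0,0,-1.]); x=np.cross(y,z)
    return R.from_matrix(np.c_[x,y,z]).as_rotvec()
E
python3 - <<'E'
from h import *
import pickle
for n in ['top','side','wrist']:
    c=cam(n); save(c,n+'0'); pickle.dump(c,open(n+'0.pkl','wb')); print(n,np.round(c['T'],3).tolist(),c['fx'],c['cx'],c['cy'],c['k1'])
print(m.get_time(),m.get_position(),m.get_ee_rot())
E
```

```text
top [[0.025, -0.999, 0.046, 0.524], [-0.999, -0.024, 0.038, -0.013], [-0.037, -0.047, -0.998, 0.983], [0.0, 0.0, 0.0, 1.0]] 395.8288951461102 253.5896600508546 188.69711452813357 -0.012400688255881403
side [[-0.746, -0.37, 0.554, 0.003], [-0.665, 0.441, -0.602, 0.675], [-0.022, -0.818, -0.575, 0.686], [0.0, 0.0, 0.0, 1.0]] 431.1701900378791 255.92236333785718 189.37578915905618 -0.1687051595163426
wrist [[0.384, -0.891, -0.243, 0.303], [-0.923, -0.371, -0.098, -0.551], [-0.003, 0.262, -0.965, 0.373], [0.0, 0.0, 0.0, 1.0]] 291.6059488618415 254.5914593971861 196.62670185781326 0.012814730716085123
0.15 [ 0.24025994 -0.57652921  0.23241587] [-3.07945157e+00 -6.15822978e-01  3.09412714e-04]
```

View pics/top0.png

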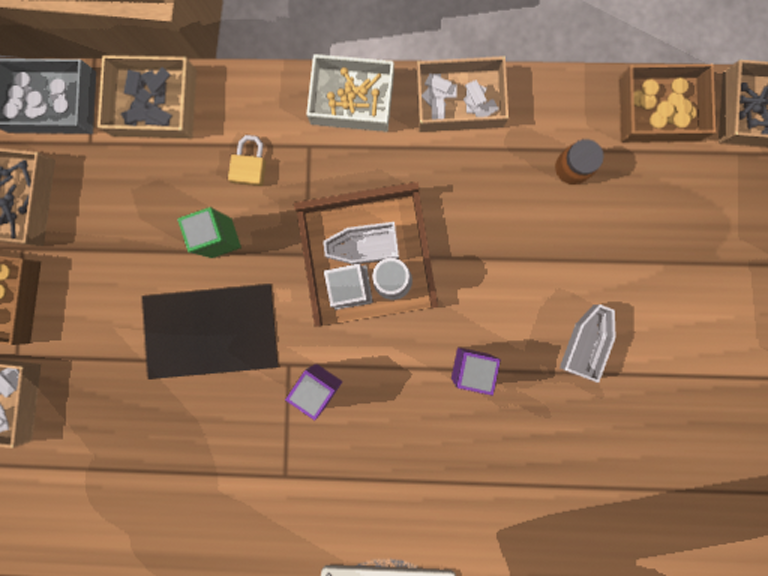

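View pics/side0.png

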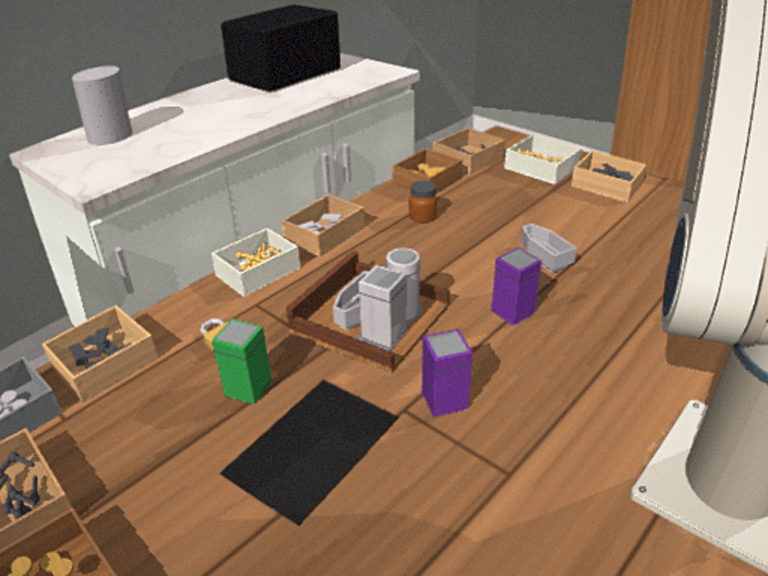

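The top view shows the bay with the square tin at (346,285) and the round tin at (391,277). The tray is behind them with its spout to image left (+y), the mat is at (210,331), and the twin at (590,343) has its spout up-right. The side view confirms the upright plain grey tins and the purple and green look-alikes.

```bash
python3 - <<'E'
from h import *
import pickle
c=pickle.load(open('top0.pkl','rb'))
def q(n,uv,z):
    P=unproj(c,np.array(uv,float)/1.5,z); print(n,np.round(P[:,:2],4).tolist(),'mean',np.round(P[:,:2].mean(0),4)); return P
q('sq top',[(325,269),(360,263),(368,301),(332,307)],.123)
q('round',[(391,276)],.123)
q('tray rim',[(397,222),(397,259),(325,259),(325,246),(352,227)],.056)
t=q('twin',[(600,306),(614,310),(564,371),(600,381)],.046); 
d=t[:2].mean(0)-t[2:].mean(0); print('twin yaw',np.degrees(np.arctan2(d[1],d[0])),'len',np.linalg.norm(d),'origin',t[2:].mean(0)+.05*d/np.linalg.norm(d))
t=q('mat',[(142,297),(272,285),(278,367),(148,378)],.004)
for i in range(4): print(np.linalg.norm(t[i]-t[(i+1)%4]),end=' ')
q('padlock',[(246,167)],.02);q('jar',[(585,158)],.075);q('green',[(200,230)],.11);q('purple',[(312,393),(480,374)],.11)
# try IK for looks
for p,y in [((.53,.02,.3),0),((.5,-.3,.3),0),((.45,.2,.3),0)]:
    for yy in (0,np.pi/2,-np.pi/2,np.pi): print(p,yy,m.solve_ik(p,down(yy)) is not None)
print(R.from_rotvec(m.get_ee_rot()).as_matrix().round(3).tolist(), m.camera('wrist')['mount'].round(3).tolist())
E
```

```text
sq top [[0.582, 0.1009], [0.5919, 0.0501], [0.5369, 0.0369], [0.5269, 0.0891]] mean [0.5594 0.0693]
round [[0.574, 0.0045]] mean [0.574  0.0045]
tray rim [[0.6631, -0.0015], [0.6048, -0.0029], [0.6023, 0.1103], [0.6228, 0.1109], [0.6537, 0.0691]] mean [0.6293 0.0572]
twin [[0.5393, -0.3211], [0.5336, -0.3427], [0.4369, -0.2666], [0.423, -0.3222]] mean [ 0.4832 -0.3131]
twin yaw -19.422572599711454 len 0.11292200095730372 origin [ 0.47707792 -0.31099278  0.046     ]
mat [[0.536, 0.4238], [0.5614, 0.2044], [0.426, 0.1899], [0.4013, 0.4077]] mean [0.4812 0.3064]
0.22080773126054384 0.1361125561798259 0.21921660536662416 0.13564905301584965 padlock [[0.7552, 0.251]] mean [0.7552 0.251 ]
jar [[0.7647, -0.2871]] mean [ 0.7647 -0.2871]
green [[0.6371, 0.2925]] mean [0.6371 0.2925]
purple [[0.4001, 0.1164], [0.435, -0.1282]] mean [ 0.4176 -0.0059]
(0.53, 0.02, 0.3) 0 True
(0.53, 0.02, 0.3) 1.5707963267948966 True
(0.53, 0.02, 0.3) -1.5707963267948966 True
(0.53, 0.02, 0.3) 3.141592653589793 False
(0.5, -0.3, 0.3) 0 True
(0.5, -0.3, 0.3) 1.5707963267948966 True
(0.5, -0.3, 0.3) -1.5707963267948966 True
(0.5, -0.3, 0.3) 3.141592653589793 False
(0.45, 0.2, 0.3) 0 True
(0.45, 0.2, 0.3) 1.5707963267948966 True
(0.45, 0.2, 0.3) -1.5707963267948966 True
(0.45, 0.2, 0.3) 3.141592653589793 False
[[0.923, 0.385, -0.0], [0.385, -0.923, 0.001], [0.0, -0.001, -1.0]] [[-0.001, -0.965, -0.262, 0.068], [1.0, -0.0, -0.002, 0.0], [0.002, -0.262, 0.965, -0.141], [0.0, 0.0, 0.0, 1.0]]
```

View pics/wrist0.png

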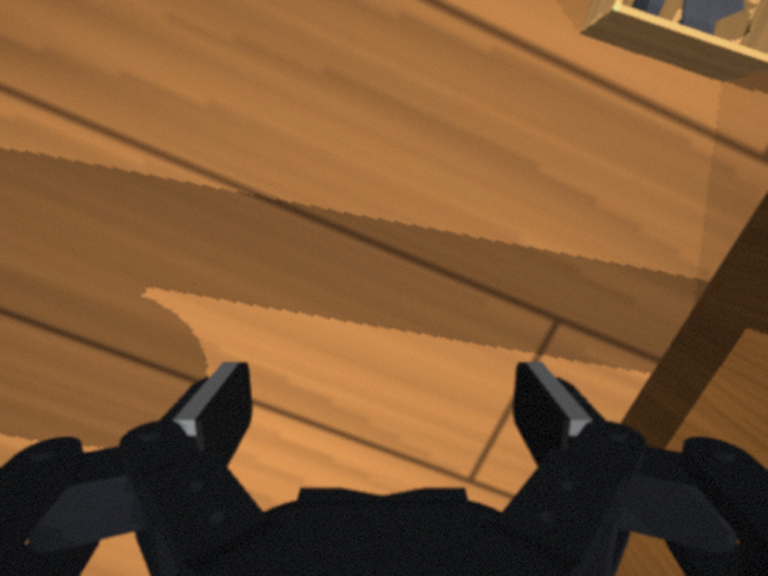

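The start wrist view shows only bare table, with the fingers in the lower third, so objects should sit toward tool +x. I'll take one close look at the twin and one at the bay.

```bash
python3 - <<'E'
from h import *
import pickle
d=np.radians
tx=np.array([np.cos(d(-19)),np.sin(d(-19)),0])
m.move_to(np.array([.477,-.311,.2])-.04*tx,down(d(-109))); m.hold(.2)
c=cam('wrist'); pickle.dump(c,open('twin.pkl','wb')); save(c,'twin1',3,(130,30,390,230))
print(proj(c,[[.477,-.311,.046]]),m.get_time())
a=d(11); tx=np.array([-np.sin(a),np.cos(a),0])
m.move_to(np.array([.60,.045,.30])-.03*tx,down(a)); m.hold(.2)
c=cam('wrist'); pickle.dump(c,open('bay.pkl','wb')); save(c,'bay1',2.2,(100,20,450,290))
print(m.get_time(),m.get_joint_positions())
E
```

```text
[[255.12735722 145.35999906]] 1.75
3.3833 [ 4.67645633e-03  3.27369397e-01  1.61086154e+00 -4.76713627e-05
  1.20376050e+00 -1.85657343e-01]
```

View pics/twin1.png

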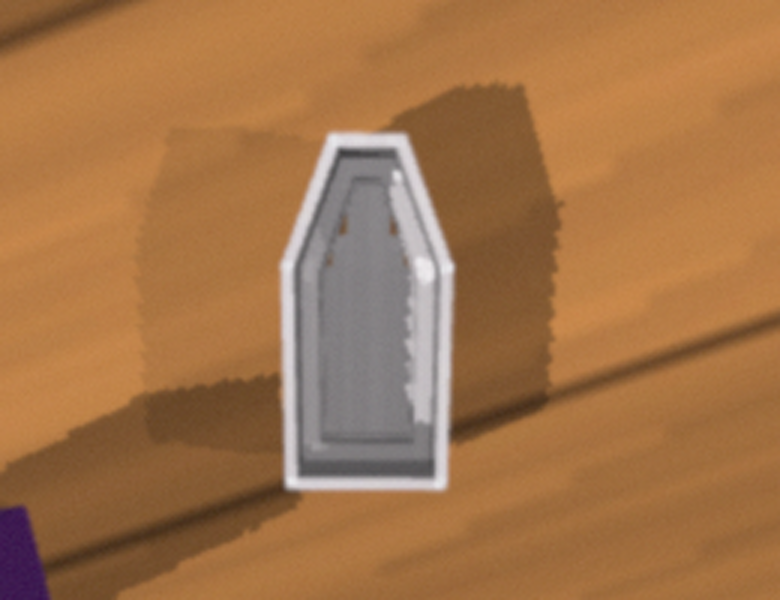

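View pics/bay1.png

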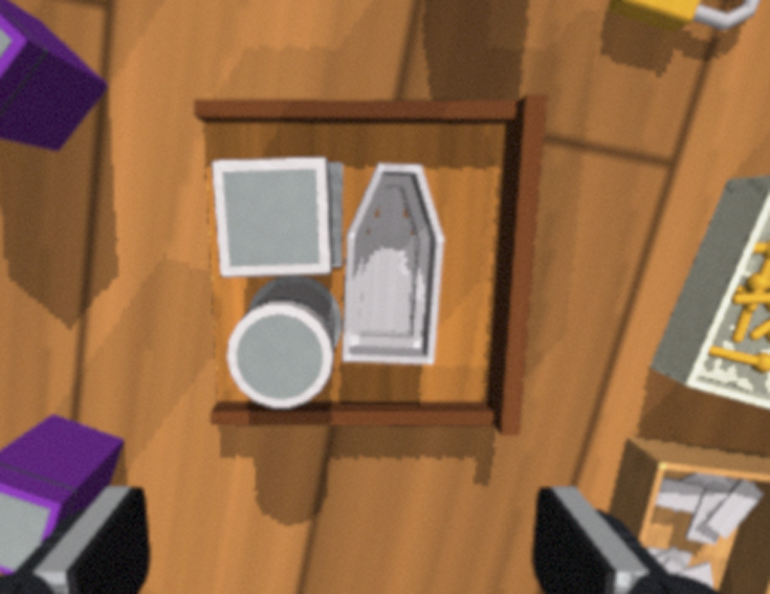

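The twin's rim is clear in the crop, with its spout at (331–406,134) and rear at (286–446,489). In the bay crop, the square tin's top is centred near (273,217), the round tin's near (280,354), the tray rim's corners are clear, and so are the bay walls. Next I fit the models.

```bash
cat >> h.py <<'E'
from scipy.optimize import least_squares
def fit(c,model,px,x0):
    """planar pose (x,y,yaw) with model points (x,y,z world)"""
    model=np.array(model,float); px=np.array(px,float)
    def P(s): 
        cs,sn=np.cos(s[2]),np.sin(s[2]); return np.c_[s[0]+cs*model[:,0]-sn*model[:,1], s[1]+sn*model[:,0]+cs*model[:,1], model[:,2]]
    r=least_squares(lambda s:(proj(c,P(s))-px).ravel(),x0)
    return r.x, np.abs(r.fun).max()
def crop(px,s,box): return (np.array(px,float)+.5)/s-.5+np.array(box[:2])
OUT=np.array([(65,12),(65,-12),(25,-28),(-50,-28),(-50,28),(25,28)])/1000.
def outl(z): return np.c_[OUT,np.full(6,z)]
def sqm(z): h=.027; return [(-h,h,z),(h,h,z),(h,-h,z),(-h,-h,z)]
def baym(): return [(-.1,.1,.035),(-.1,-.1,.035),(.1,.1,.055),(.1,-.1,.055)]
E
python3 - <<'E'
from h import *
import pickle
d=np.radians
c=pickle.load(open('twin.pkl','rb'))
s,e=fit(c,outl(.046),crop([(331,134),(406,134),(453,265),(446,489),(286,489),(282,264)],3,(130,30)),[.477,-.311,d(-19)]); print('twin',s,np.degrees(s[2]),e)
c=pickle.load(open('bay.pkl','rb')); b=(100,20)
f=lambda n,mo,px,x0:(lambda r:print(n,r[0].round(4),np.degrees(r[0][2]).round(2),'res',r[1].round(2)))(fit(c,mo,crop(px,2.2,b),x0))
f('tray',outl(.056),[(378,165),(419,166),(442,238),(433,363),(344,361),(349,240)],[.63,.05,d(101)])
f('sq',sqm(.123),[(214,162),(327,158),(330,272),(222,277)],[.56,.07,d(11)])
f('bay',baym(),[(196,101),(213,424),(545,96),(518,433)],[.61,.05,d(11)])
print('round',unproj(c,crop([(280.5,354.5),(228,354),(333,354),(280,301),(280,408)],2.2,b),.123).round(4).tolist())
E
```

```text
twin [ 0.47912284 -0.30845529 -0.34152493] -19.567936884342025 0.4668721462152945
tray [0.6317 0.0494 1.7355] 99.44 res 1.48
sq [0.5628 0.0729 0.2204] 12.63 res 0.98
bay [0.6144 0.0485 0.1876] 10.75 res 1.6
round [[0.577, 0.0082, 0.123], [0.5509, 0.0034, 0.123], [0.603, 0.0134, 0.123], [0.5723, 0.0348, 0.123], [0.5814, -0.0197, 0.123]]
```

The fits agree with the stated geometry to about 2 mm (bay yaw about 10.8°, pads where the tins stand). Next I move both tins to the mat, then take a closer look at the emptied bay.

```bash
cat >> h.py <<'E'
def pick(x,y,z,yaw,op=.085,f=40,up=.25,hi=None):
    o=down(yaw); hi=hi or up
    m.command_gripper(op)
    m.move_to([x,y,hi],o); m.servo_line([x,y,z],o,rate=.15)
    m.command_gripper(0,f); w=m.get_width()
    m.servo_line([x,y,up],o,rate=.2)
    print('picked w',round(w,4),'->',round(m.get_width(),4),'grip',m.get_grip_force(),'F',np.round(m.get_contact_force(),1),'t',m.get_time())
def place(x,y,z,yaw,op=.085,up=.25):
    o=down(yaw)
    m.move_to([x,y,up],o); m.servo_line([x,y,z+.025],o,rate=.2); m.servo_line([x,y,z],o,rate=.04)
    m.hold(.15); print('F at place',np.round(m.get_contact_force(),1))
    m.command_gripper(op); m.servo_line([x,y,up-.04],o,rate=.2); print('t',m.get_time())
MAT=np.array([.4812,.3064]); MY=np.radians(6.6)
def matp(v): return MAT+v*np.array([-np.sin(MY),np.cos(MY)])
E
python3 - <<'E'
from h import *
import pickle
d=np.radians; a=d(10.75)
pick(.5630,.0733,.100,d(11.6))
place(*matp(.05),.0925,MY)
pick(.5768,.0074,.100,a)
place(*matp(-.05),.0925,MY)
c=cam('wrist'); pickle.dump(c,open('mat2.pkl','wb')); im1=c['image']
tx=np.array([-np.sin(a),np.cos(a),0])
m.move_to(np.array([.60,.045,.20])-.03*tx,down(a)); m.hold(.2)
c=cam('wrist'); pickle.dump(c,open('bay2.pkl','wb')); save(c,'bay2',2.4,(90,10,410,250))
t=cam('top'); pickle.dump(t,open('top2.pkl','wb')); save(t,'top2',4,(80,170,210,270))
E
```

```text
picked w 0.0532 -> 0.053 grip 42.60959208011627 F [-0.2  0.6 -3.7] t 6.4917
F at place [ 0.2  0.5 -3.4]
t 10.5333
picked w 0.053 -> 0.0526 grip 42.54786193370819 F [-0.3  0.3 -3.5] t 14.5667
F at place [-0.4 -0.  -2.5]
t 18.5083
```

View pics/bay2.png

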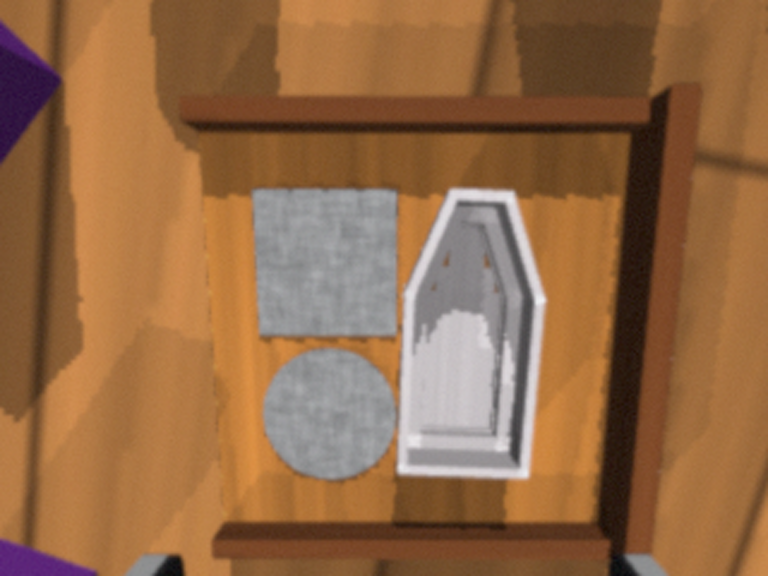

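View pics/top2.png

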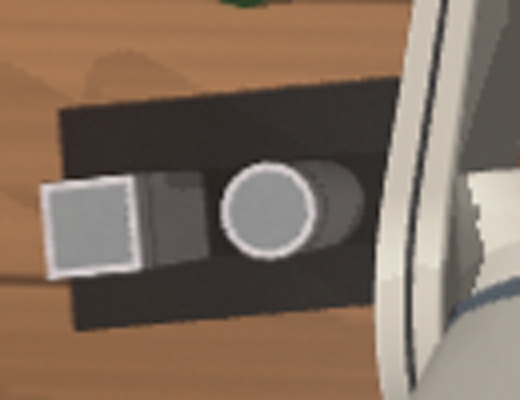

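Both tins stand upright on the mat, the square at about (90,225) and the round at (268,210) in the top crop. The bay crop shows both pads fully, square at (253–397,189–335) and round centred at (330,414), with the tray undisturbed.

```bash
python3 - <<'E'
from h import *
import pickle
d=np.radians
c=pickle.load(open('bay2.pkl','rb')); b=(90,10)
def f(n,mo,px,x0):
    r=fit(c,mo,crop(px,2.4,b),x0); print(n,r[0].round(4),np.degrees(r[0][2]).round(2),'res',r[1].round(2))
f('tray',outl(.056),[(450,190),(513,190),(544,299),(527,477),(399,474),(407,299)],[.63,.05,d(101)])
h=.032;z=.013
f('padsq',[(-h,h,z),(h,h,z),(h,-h,z),(-h,-h,z)],[(253,189),(397,189),(396,336),(261,335)],[.56,.07,d(11)])
f('bay',baym(),[(181,98),(214,557),(700,85),(652,575)],[.61,.05,d(11)])
P=unproj(c,crop([(330.5,414),(264,414),(397,414),(330,348),(330,480)],2.4,b),.013)
print('padround',P.round(4).tolist(),np.linalg.norm(P[1]-P[2]),np.linalg.norm(P[3]-P[4]))
E
```

```text
tray [0.6317 0.0496 1.728 ] 99.01 res 1.65
padsq [0.5639 0.0747 0.1868] 10.7 res 0.56
bay [0.6146 0.0485 0.1906] 10.92 res 1.56
padround [[0.5768, 0.0067, 0.013], [0.5456, 0.0007, 0.013], [0.6081, 0.0126, 0.013], [0.5715, 0.0377, 0.013], [0.582, -0.0261, 0.013]] 0.06370636455749537 0.06469428460738519
```

```bash
python3 - <<'E'
from h import *
import pickle
d=np.radians
pick(.6317,.0496,.051,d(9.2),f=50,hi=.2)
m.move_to([.4791,-.3085,.17],down(d(-109.57))); m.hold(.2)
c=cam('wrist'); pickle.dump(c,open('held.pkl','wb')); save(c,'held',1.5)
print(m.get_position(),np.degrees(R.from_rotvec(m.get_ee_rot()).as_euler('zyx')),m.get_width())
E
```

```text
picked w 0.0526 -> 0.052 grip 52.482464388012886 F [-0.1 -0.3 -2. ] t 23.1333
[ 0.47960799 -0.30796933  0.17010893] [1.94853769e+01 1.46973180e-02 1.79991920e+02] 0.05249199961784139
```

View pics/held.png

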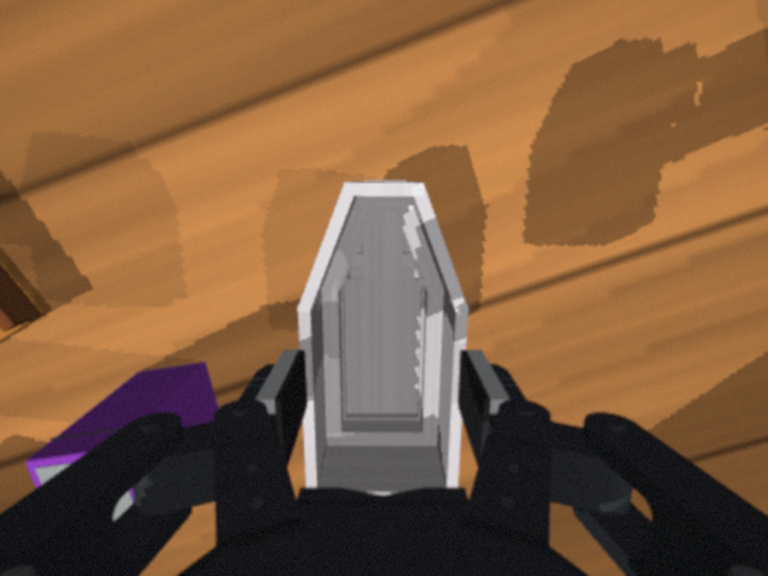

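The tray is held level. Its spout end is at (344–423,184), its shoulders are at (300,305) and (466,305), and the twin is hidden underneath. I fit the tray's pose in hand.

```bash
python3 - <<'E'
from h import *
import pickle
d=np.radians
c=pickle.load(open('held.pkl','rb'))
o=outl(.175)[[0,1,2,5]]
s,e=fit(c,o,crop([(344,184),(423,184),(466,305),(300,305)],1.5,(0,0)),[.479,-.308,d(-19.5)])
print(s,np.degrees(s[2]),e)
p=np.array(m.get_position()); a=d(-19.57); v=s[:2]-p[:2]
print('offset along',v@[np.cos(a),np.sin(a)],'across',v@[-np.sin(a),np.cos(a)])
E
```

```text
[ 0.48072248 -0.30724565 -0.34218391] -19.605693998345203 2.373532416554525
offset along 0.000807702155981319 across 0.0010551856118244487
```

```bash
python3 - <<'E'
from h import *
d=np.radians
x,y=.4780,-.3092; o=down(d(-109.57))
m.servo_line([x,y,.095],o,rate=.1); m.hold(.2); F0=np.array(m.get_contact_force()); print(m.get_position(),F0.round(1))
for z in np.arange(.0915,.0715,-.002):
    m.servo_line([x,y,z],o,rate=.03); m.hold(.1)
    F=np.array(m.get_contact_force())-F0; print(round(z,4),F.round(1),np.round(m.get_torque(),2), np.round(m.get_position()[2],4))
    if np.linalg.norm(F)>8: break
print(m.get_time())
E
```

```text
[ 0.4783907  -0.30944354  0.09569465] [ 0.7  0.3 -1.2]
0.0915 [-0. -0. -0.] [-0.01 -0.04 -0.02] 0.0915
0.0895 [-0.8 -0.3 -0.2] [ 0.02 -0.   -0.  ] 0.0895
0.0875 [-0.2 -0.7 -0.9] [0.07 0.02 0.01] 0.0875
0.0855 [-1.1  0.3  1.3] [-0.03 -0.04  0.02] 0.0855
0.0835 [-0.2 -0.9 -0.7] [-0.    0.   -0.07] 0.0835
0.0815 [-0.9 -0.2  0.3] [-0.06 -0.03 -0.05] 0.0814
0.0795 [-1.2 -0.8  0.3] [ 0.   -0.05  0.02] 0.0795
0.0775 [-1.   0.5 -0.1] [ 0.05 -0.   -0.03] 0.0775
0.0755 [-1.   0.1 -0.4] [0.02 0.01 0.01] 0.0755
0.0735 [-2.6  1.7 11.4] [ 0.27  0.5  -0.02] 0.0746
29.475
```

It met no resistance until TCP z 0.0746, which is the expected seat height. Next I release and look.

```bash
python3 - <<'E'
from h import *
import pickle
d=np.radians
p=np.array(m.get_position()); o=down(d(-109.57))
m.command_gripper(.085)
m.servo_line([p[0],p[1],.2],o,rate=.2)
tx=np.array([np.cos(d(-19.57)),np.sin(d(-19.57)),0])
m.servo_line(np.array([p[0],p[1],.2])-.04*tx,o,rate=.2); m.hold(.2)
c=cam('wrist'); pickle.dump(c,open('nest.pkl','wb')); a=c['image'][30:230,130:390,::-1]
s=cam('side'); pickle.dump(s,open('nests.pkl','wb')); b=s['image'][130:200,330:400,::-1]
cv2.imwrite('pics/nest.png',np.hstack([cv2.resize(a,(520,400)),cv2.resize(b,(280,400)[:1]*2)[:400] if 0 else cv2.copyMakeBorder(cv2.resize(b,(280,280)),0,120,0,0,cv2.BORDER_CONSTANT)]))
print(m.get_time())
E
```

```text
31.3333
```

View pics/nest.png

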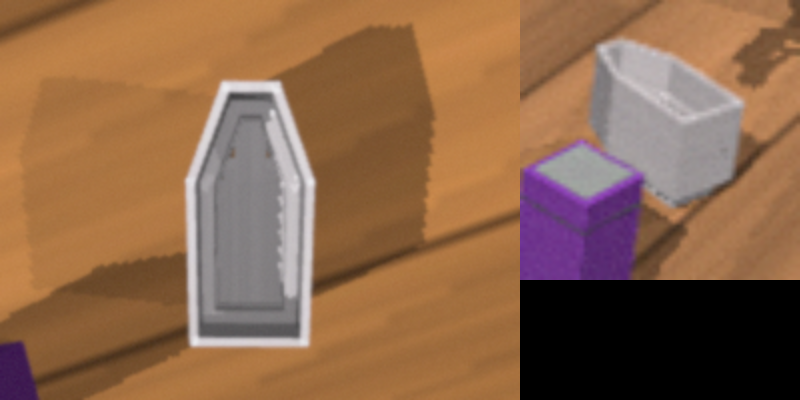

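The tray sits level in the twin with the spouts aligned: spout end at (222–281,82), rear at (190–310,345). I check the rim height numerically and take a wrist look at the tins on the mat before regrasping.

```bash
python3 - <<'E'
from h import *
import pickle
d=np.radians
c=pickle.load(open('nest.pkl','rb'))
px=crop([(222,82),(281,82),(314,180),(310,345),(190,345),(187,180)],2,(130,30))
for z in (.072,.075,.078,.081,.084,.088): 
    s,e=fit(c,outl(z),px,[.479,-.308,d(-19.5)]); print(z,s.round(4),np.degrees(s[2]).round(2),e.round(2))
tx=np.array([-np.sin(MY),np.cos(MY),0])
m.move_to(np.array([*MAT,.27])-.05*tx,down(MY)); m.hold(.2)
c=cam('wrist'); pickle.dump(c,open('mat3.pkl','wb')); save(c,'mat3',1.5)
E
```

```text
0.072 [ 0.4788 -0.3085 -0.3462] -19.84 1.41
0.075 [ 0.4789 -0.3085 -0.3462] -19.84 0.67
0.078 [ 0.4789 -0.3085 -0.3462] -19.84 0.57
0.081 [ 0.479  -0.3085 -0.3462] -19.84 1.38
0.084 [ 0.479  -0.3085 -0.3462] -19.84 2.27
0.088 [ 0.4791 -0.3086 -0.3462] -19.84 3.48
```

View pics/mat3.png

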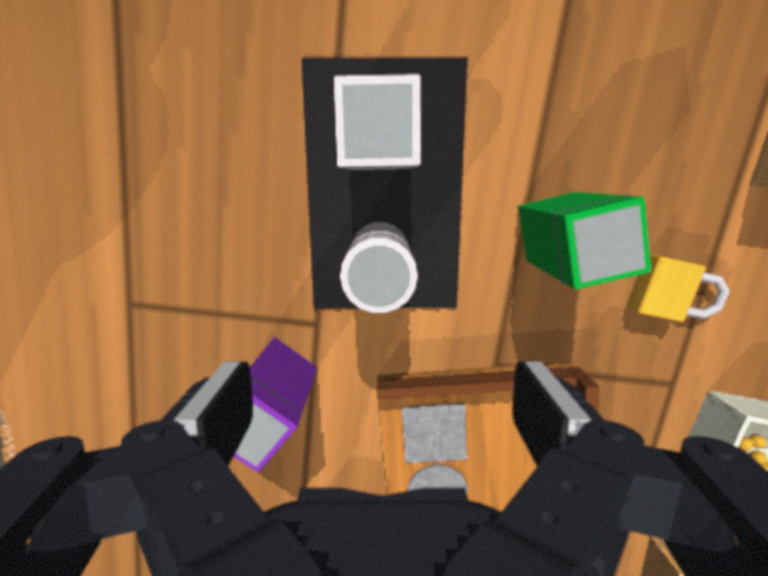

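The tray's rim fits best at about 0.077 m against 0.078 m home, with the pose equal to the twin's. In this view the square tin's top spans (335–421,75–167) and the round tin's is centred at (378,274), both upright on the mat. Next I return them to the bay.

```bash
python3 - <<'E'
from h import *
import pickle
d=np.radians
c=pickle.load(open('mat3.pkl','rb'))
s,e=fit(c,sqm(.114),crop([(335,76),(419,75),(421,164),(338,167)],1.5,(0,0)),[*matp(.05),MY]); print('sq',s,np.degrees(s[2]),e,matp(.05))
r=unproj(c,crop([(378.5,274.5)],1.5,(0,0)),.114)[0]; print('round',r,matp(-.05))
assert np.linalg.norm(s[:2]-matp(.05))<.008 and np.linalg.norm(r[:2]-matp(-.05))<.008
a=d(10.8); by=np.array([-np.sin(a),np.cos(a)])
mx=lambda P,t:(P-matp(t))@np.array([-np.sin(MY),np.cos(MY)])
print('along-mat dev',mx(s[:2],.05),mx(r[:2],-.05))
pick(*(s[:2]),.091,MY)
place(.5639,.0745,.1015,a)
pick(*(r[:2]),.091,MY)
place(.5769,.0062,.1015,a)
tx=np.array([*by,0])
m.move_to(np.array([.60,.045,.30])-.03*tx,down(a)); m.hold(.2)
c=cam('wrist'); pickle.dump(c,open('bay4.pkl','wb')); save(c,'bay4',2.2,(100,20,450,290))
E
```

```text
sq [0.47465445 0.35572331 0.13744112] 7.874796321311279 1.2260809598420792 [0.47545314 0.35606864]
round [0.48576288 0.25736667 0.114     ] [0.48694686 0.25673136]
along-mat dev -0.000251244206038858 0.0007671827523572928
picked w 0.0532 -> 0.0536 grip 42.64412999153137 F [-0.6 -0.1 -3.8] t 36.8583
F at place [-0.5 -0.5 -4. ]
t 40.8
picked w 0.0526 -> 0.0526 grip 42.55155086517334 F [-0.3  1.1 -3.1] t 44.3917
F at place [-0.1  0.4 -4.1]
t 48.2417
```

View pics/bay4.png

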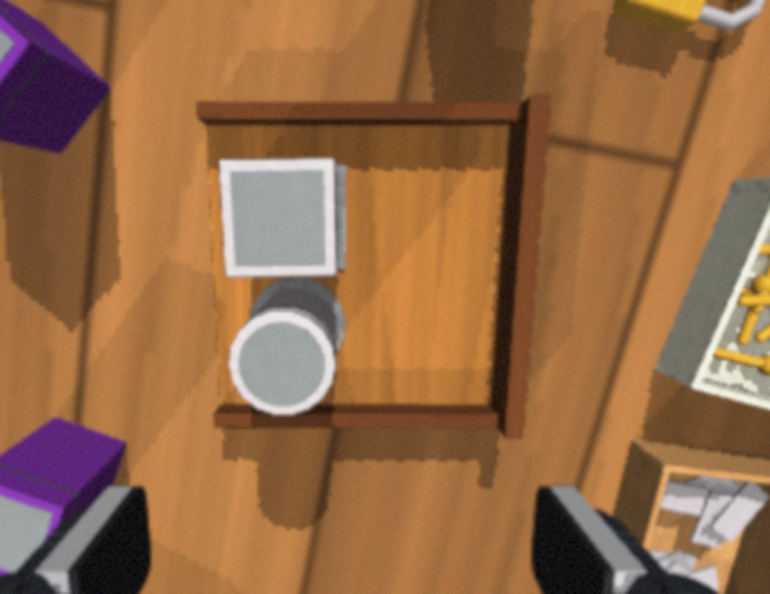

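Both tins stand in the bay, the square tin's top at (220–335,158–276) and the round tin's centred at (282,362). I check them against the pads.

```bash
python3 - <<'E'
from h import *
import pickle
d=np.radians
c=pickle.load(open('bay4.pkl','rb')); b=(100,20)
s,e=fit(c,sqm(.123),crop([(220,159),(334,158),(335,275),(227,276)],2.2,b),[.564,.0745,d(11)]); print('sq',s.round(4),np.degrees(s[2]).round(2),e.round(2),'pad .5639 .0747 10.7')
print('round',unproj(c,crop([(282.5,362)],2.2,b),.123).round(4),'pad .5768 .0062')
print(m.get_time(),m.get_width())
E
```

```text
sq [0.5638 0.0745 0.1974] 11.31 0.67 pad .5639 .0747 10.7
round [[0.5768 0.0059 0.123 ]] pad .5768 .0062
48.9583 0.08460069915576107
```

Both tins are within 0.5 mm of their pads and square to about 0.6°, so I hand in the job.

```bash
python3 -c "
from rig import manip as m
m.hold(.5); print(m.sign_off())"
```

```text
the job is handed in; nothing more can be done
None
```

The job is handed in at about 49 s: the tray is nested fully home in its twin with the spouts aligned, and both tins are back upright on their own pads, measured within 0.5 mm of the pad centres, with the square tin within about 0.6° of square.

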